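# Clear the tripped shaker and hold its jar carrier up

### The arm

A 7-joint arm with a two-finger parallel gripper is mounted at the origin on the work surface. World frame = base frame: x ahead of the robot, y to its left, z up, the work surface at z = 0. Lengths are in m, angles in rad, forces in N, time in s.
With the tool pointing down it reaches from about 0.425 to 0.925 m from the base axis. Payload 6.8 kg.
Tool frame: the origin (TCP) lies on the front face of the gripper's body, between the roots of the fingers; the fingertips stand 73 mm ahead of it and the grasp point (between the pads) lies 54 mm ahead of it; z points along the fingers, y is the direction in which the jaws open and shut (so a half turn about z gives the same grasp; the last joint's range is limited). The gripper opens to 85 mm and grips with 20 to 120 N. Pads are 22 mm wide; open, the fingers measure 114 mm over their backs; the gripper's body (76 mm by 85 mm) begins 54 mm behind the grasp point. The pads swing forward as they close: fully open they stand 13 mm farther back than shut.
Start: joints at [1.209, 0.477, 0.022, 1.555, -0.011, 1.109, -0.083], TCP at [0.169, -0.653, 0.304] pointing down, gripper open.
Joint ranges: [-2.96, 2.96], [-0.34, 2.1], [-1.41, 1.46], [0.24, 2.44], [-1.37, 4.51], [0.17, 1.92], [-2.96, 2.96]. Speed limits (rad/s): [2.39, 2.39, 3.14, 3.14, 3.14, 3.14, 3.14].

### API

Orientations are given as a unit quaternion [w, x, y, z].
In Python, from station import get_obs, read_camera, hand_in, spot_in, cut_out, spot_point gives the robot as it stands. The module is installed in compiled form; this text tells all that it offers.
- The arm moves only by the tool move_arm, never from a script. Its arguments are lists of equal length, an entry for each row: "gripper": the opening, from 0 (shut) to 1 (fully open); "xyz": the shift along the tool's x, y, z in cm, a list of three; "twist": the turn about the tool's z in rad. A call has 1 to 5 rows; each row is the pose to reach, as a shift and turn from the pose commanded when the call began, along the tool's axes at that moment; what a row does not reach only later rows make up. A row lasts 1/12 s, in which the tool goes at most 41.7 mm and 7.16 degrees, less where a joint would pass 70% of its speed; a pose out of reach is approached as far as the arm can. A call with a gripper value outside its range is refused whole. The fingers move at their own pace and stop on an object; "squeeze" is the grip in N (left out, the last holds). Time passes only in rows, so rows that repeat a pose let the fingers close. It gives the time, the measured TCP pose, the force and the opening at its end, in the units of the state.
- get_obs(): the state, without advancing time (a new reading comes with each control period).
- read_camera(name): name is "side" or "top" or "wrist"; returns a dict with "pixels" (420x560x3 uint8, red, green, blue), "fx", "fy", "cx", "cy" (pixels), "R" (3x3) and "t" (3): a world point X has camera coordinates R X + t. Camera axes: x right, y down, z forward; pixel columns grow to the right and rows downward; lengths in m; the calibration is good to about 2 mm. A picture is of the moment at which its call begins. There is no depth.
- hand_in(): hands the job in, once; it reports no verdict.
Trained networks look in the newest picture that a camera, given by its name, has taken for a name from the list of things; names that differ only in an ending like _2 or _b are one class to them, and where a whole thing is asked for, a point or a joint stands for the part that bears it (a point fixed in the world has none). Each returns a list of dicts, best first, with "p" (0 to 1); they miss things now and then, are a little off and sometimes report something else, mostly with a low value. They report only what shows in the picture. A call takes as long as a camera call.
- spot_in(query, camera): "centre" ([x, y, z] in m, in world coordinates, good to about 4 mm: the middle of the surface that is visible of it).
- cut_out(query, camera): "pixels" (420x560 bool, what is visible of it).
- spot_point(query, camera): "centre" ([x, y, z] in m, in world coordinates, good to about 4 mm: a listed point, or the origin of a listed thing).
The state is a dict: "t": time; "q": joint angles; "joint_vel": joint speeds; "joint_torque": joint torques, N m; "eef_pos": TCP position; "tool_rot": TCP orientation; "contact_force": force on the tool from outside, world axes, zero at the start; "torque": the same for the moment, N m; "gripper_width": opening from 0.0 (shut) to 1.0 (fully open).
Only numpy, scipy, OpenCV 4.12 (cv2) and the standard library are available. Lean on these libraries where they do the work, as an engineer would, in place of code of your own. Each camera call takes 0.05 s, during which the arm holds its last target.

### The job

The bench shaker has tripped with a full load: clear the trip by pushing its red mushroom stop button right in until it latches and then twisting it clockwise so that it springs back out, and let go of it. Then take the jar carrier by its light grey grip bar, lift it straight up about 10 cm off the platform with all six jars in it, and keep holding it there, steady and level, above the platform, so that I can start the machine empty; you finish while still holding it. Do not press the green start button yourself, and leave everything else on the bench where it is.

Things in the scene. Friction and masses are not known exactly. Their poses are not given: they have to be found in the camera images.
- shaker: bench shaker, fixed, standing still: light grey casing 385 mm (x) by 320 mm (y), dark control deck on its front (-x) side, behind it an aluminium platform with a black rubber mat. Origin on the bench under the middle of the machine, z up, x from the deck towards the back. Deck top 75 mm, mat top 107 mm above the bench
- platform (a point): centre of the top of the platform's mat, at x +50 mm in the shaker's frame, axes as the shaker. Two fixed steel clamping bars (12 mm thick, along y, top 130 mm above the bench, knobs at their ends to 144 mm) cross the platform 108 mm in front of and behind this point; fixed rails run along its two sides (inner faces 133 mm from it, top 120 mm above the bench)
- stop_top (a point): centre of the top of the red mushroom stop button's head (moves with it), at x -135, y -100 mm in the shaker's frame; 119.5 mm above the bench when out, 113.5 mm when in. Head 40 mm in diameter, upright sides from 4 to 16 mm below this point, underside 20.5 mm below; under it a black collar 29 mm in diameter; the deck is 44.5 mm below this point when out, 38.5 mm when in
- stop_push (a joint): how far the stop button is pushed in: 0 out, 0.006 m latched in. It takes about 6 N to start, snaps over at half travel and then stays in by itself. It sits on a flat yellow disc 60 mm in diameter
- stop_turn (a joint): turn of the stop button's head in rad, 0 at rest, growing CLOCKWISE seen from above, end stop at 0.79. When the button is latched in, turning the head about 0.5 rad forces it up past half travel and it springs out; 0.6 to 0.75 rad is a sure turn. It needs about 0.1 N m and springs back to below 0.1 rad when let go. The head rises 6 mm while it releases
- start (a joint): green start button on the control deck (20 mm diameter, top 95 mm above the bench, at x -145 mm, y +22 mm in the shaker's frame): travel in m, 0 untouched, 0.004 pressed. Not to be pressed
- carrier: the jar carrier: teal six-pocket tray 156 mm (x) by 106 mm (y), 30 mm high, two end uprights and a light grey grip bar on top; it stands on the platform's mat, full, 0.55 to 0.95 kg with its jars. Origin at the centre of its underside, x along the grip bar, z up. Jar lids reach 68 mm above its underside
- carrier_grip (a point): middle of the carrier's light grey grip bar, 125 mm above the carrier's underside, over its middle; the bar is 148 mm long (carrier's x), 20 mm wide (carrier's y) and 24 mm high, with 45 mm of free height between it and the jar lids
- jar1: specimen jar, 43 mm diameter, 64 mm tall, red screw lid, brown soil inside, 40 to 95 g; origin at the centre of its underside, z up; it stands loose in one of the carrier's pockets
- jar2: specimen jar, 43 mm diameter, 64 mm tall, red screw lid, brown soil inside, 40 to 95 g; origin at the centre of its underside, z up; it stands loose in one of the carrier's pockets
- jar3: specimen jar, 43 mm diameter, 64 mm tall, red screw lid, brown soil inside, 40 to 95 g; origin at the centre of its underside, z up; it stands loose in one of the carrier's pockets
- jar4: specimen jar, 43 mm diameter, 64 mm tall, red screw lid, brown soil inside, 40 to 95 g; origin at the centre of its underside, z up; it stands loose in one of the carrier's pockets
- jar5: specimen jar, 43 mm diameter, 64 mm tall, red screw lid, brown soil inside, 40 to 95 g; origin at the centre of its underside, z up; it stands loose in one of the carrier's pockets
- jar6: specimen jar, 43 mm diameter, 64 mm tall, red screw lid, brown soil inside, 40 to 95 g; origin at the centre of its underside, z up; it stands loose in one of the carrier's pockets
- spare_jar_left: specimen jar, 43 mm diameter, 64 mm tall, red screw lid, brown soil inside, 40 to 95 g; origin at the centre of its underside, z up; stands on the bench to the left (+y) of the shaker, not part of the job
- spare_jar_right: specimen jar, 43 mm diameter, 64 mm tall, red screw lid, brown soil inside, 40 to 95 g; origin at the centre of its underside, z up; stands on the bench to the right (-y) of the shaker, near the stop button, not part of the job
- reagent: white plastic bottle, 80 mm diameter, 150 mm tall, on the bench at the left; origin under its centre; not part of the job
- blue_tub: pale tub with a blue lid, 84 mm diameter, 95 mm tall, on the bench at the right; origin under its centre; not part of the job
- beaker: glass beaker, 68 mm diameter, 85 mm tall, on the bench at the right, near the robot; origin under its centre; not part of the job
- scoop: steel scoop spoon, 170 mm long along its x, lying on the bench at the left, near the robot; not part of the job

How it is judged:
By the outcome, as a careful person would: the job done as asked, in the order asked, and still so for the second after the job is handed in, while the arm keeps its last pose, push and grip.
It also fails if it takes over 61 s, if anything falls off the work surface, if the arm or the gripper's body presses on something with over 40 N, if the wrist force passes 120 N, or if a joint passes its speed limit or range.

## Working session

There is one attempt and no reset: what is moved stays moved. The work goes in short steps, Python scripts to look and compute and a tool call to move; the robot and the scene stay as the last step left them, time stands still between calls to the robot, and variables do not carry over. Pictures are saved under pics/ and viewed, and the job is handed in when it is done.

Besides the shell and the picture viewer there is one more tool, called after ">>>" in YAML: its name, and indented under it one key for each argument. move_arm: Moves the arm, as the interface text tells. Its arguments: {"type":"object","properties":{"gripper":{"type":"array","items":{"type":"number"}},"xyz":{"type":"array","items":{"type":"array","items":{"type":"number"}}},"twist":{"type":"array","items":{"type":"number"}},"squeeze":{"type":"number"}},"required":["gripper","xyz","twist"]}

```bash
mkdir -p pics; cat > h.py <<'E'
from station import *
import numpy as np, cv2
def snap(c,n):
    d=read_camera(c); cv2.imwrite(f'pics/{n}.png',d['pixels'][:,:,::-1]); return d
E
python3 - <<'E'
from h import *
print(get_obs())
for c in ['side','top','wrist']:
    snap(c,c+'0')
    for q in ['stop_top','platform','carrier_grip','start','shaker','carrier']:
        print(c,q,[(np.round(r['centre'],4).tolist(),round(r['p'],2)) for r in spot_point(q,c)[:2]])
E
```

```text
{'t': 0.0, 'q': array([ 1.20887759,  0.47780564,  0.02232678,  1.55648715, -0.01151674,
        1.10930748, -0.08310875]), 'joint_vel': array([-0.00217432,  0.0011487 ,  0.00152752, -0.00101812, -0.00096434,
        0.00091471,  0.00055244]), 'joint_torque': array([-2.17660358e-04, -5.96451259e+01,  1.60761539e+00, -2.81202632e+01,
        1.23947219e-02,  9.42163635e-03, -2.85760552e-05]), 'eef_pos': array([ 0.16937797, -0.6529082 ,  0.30290655]), 'tool_rot': array([-9.22903315e-04,  9.91956325e-01,  1.26577116e-01, -1.78132816e-04]), 'contact_force': array([-0.71907678,  0.13741949, -0.13522078]), 'torque': array([-0.08809969,  0.01403766,  0.02342475]), 'gripper_width': 0.9970234818539696}
side stop_top [([0.4118, 0.4768, 0.0019], 0.41)]
side platform [([0.6724, 0.0106, 0.105], 0.82), ([0.6691, -0.0106, 0.1085], 0.34)]
side carrier_grip [([0.665, -0.0014, 0.2291], 0.72)]Traceback (most recent call last):
  File "<stdin>", line 6, in <module>
ValueError: it knows: beaker, blue_tub, carrier, carrier_grip, jar, platform, reagent, scoop, shaker, spare_jar_left, spare_jar_right, stop_top
```

```bash

python3 - <<'E'
from h import *
for c in ['side','top','wrist']:
    snap(c,c+'1')
    for q in ['stop_top','platform','carrier_grip','shaker','carrier','spare_jar_right','beaker','blue_tub']:
        print(c,q,[(np.round(r['centre'],4).tolist(),round(r['p'],2)) for r in spot_point(q,c)[:2]])
print(get_obs()['t'])
E
```

```text
side stop_top []
side platform [([0.6706, 0.0123, 0.1063], 0.82), ([0.6674, -0.0085, 0.1045], 0.19)]
side carrier_grip [([0.664, -0.0031, 0.2313], 0.72)]
side shaker [([0.4121, 0.4823, -0.0002], 0.74), ([0.6213, 0.0189, -0.0002], 0.66)]
side carrier [([0.6679, -0.0078, 0.1081], 0.9), ([0.6146, -0.0302, 0.1087], 0.29)]
side spare_jar_right []
side beaker [([0.3755, -0.4825, 0.0006], 0.64)]
side blue_tub [([0.5557, -0.517, -0.0021], 0.74)]
top stop_top [([0.5595, -0.5128, 0.0035], 0.7)]
top platform [([0.6712, 0.0125, 0.1054], 0.67)]
top carrier_grip [([0.6679, -0.0054, 0.2319], 0.88)]
top shaker [([0.6261, 0.0169, -0.0045], 0.65)]
top carrier [([0.6722, -0.0029, 0.1069], 0.84)]
top spare_jar_right [([0.7231, 0.0226, 0.1068], 0.72), ([0.5757, -0.226, -0.005], 0.51)]
top beaker [([0.3685, -0.4842, -0.0006], 0.81)]
top blue_tub [([0.5555, -0.5127, 0.0024], 0.93)]
wrist stop_top []
wrist platform []
wrist carrier_grip []
wrist shaker []
wrist carrier []
wrist spare_jar_right []
wrist beaker []
wrist blue_tub []
1.55
```

View pics/side0.png

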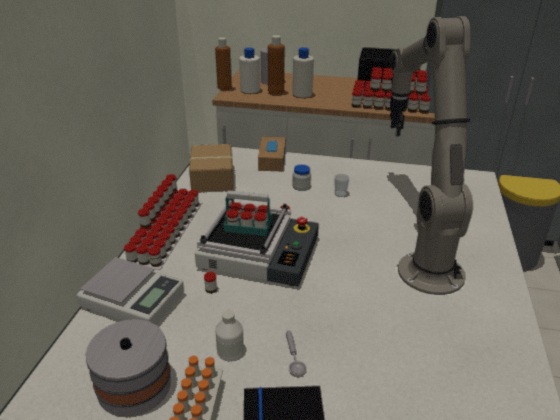

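```bash
ls pics
```

```text
side0.png
side1.png
top1.png
wrist1.png
```

View pics/top1.png

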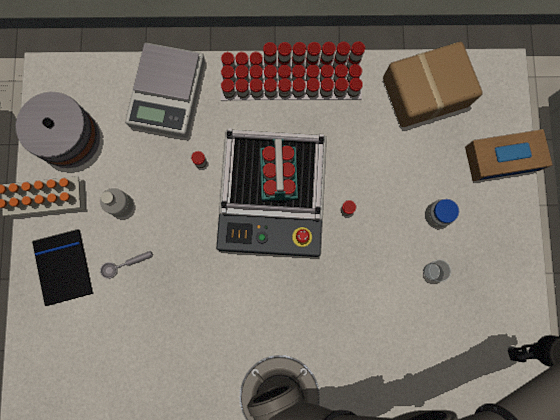

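```bash

python3 - <<'E'
from h import *
d=read_camera('top');s=read_camera('side')
np.savez('cal.npz',**{'t'+k:v for k,v in d.items()},**{'s'+k:v for k,v in s.items()})
a=cv2.resize(d['pixels'][120:265,210:365],None,fx=4,fy=4,interpolation=cv2.INTER_CUBIC)
cv2.imwrite('pics/topz.png',a[:,:,::-1])
a=cv2.resize(s['pixels'][180:290,190:330],None,fx=5,fy=5,interpolation=cv2.INTER_CUBIC)
cv2.imwrite('pics/sidez.png',a[:,:,::-1])
for n in ('top','side'):
    print(n,[ (round(r['p'],2),r['pixels'].sum(),np.argwhere(r['pixels']).mean(0)) for r in cut_out('stop_top',n)])
E
```

```text
top [(0.42, np.int64(126), array([235.46825397, 302.6984127 ]))]
side [(0.65, np.int64(83), array([220.25301205, 301.91566265]))]
```

View pics/topz.png

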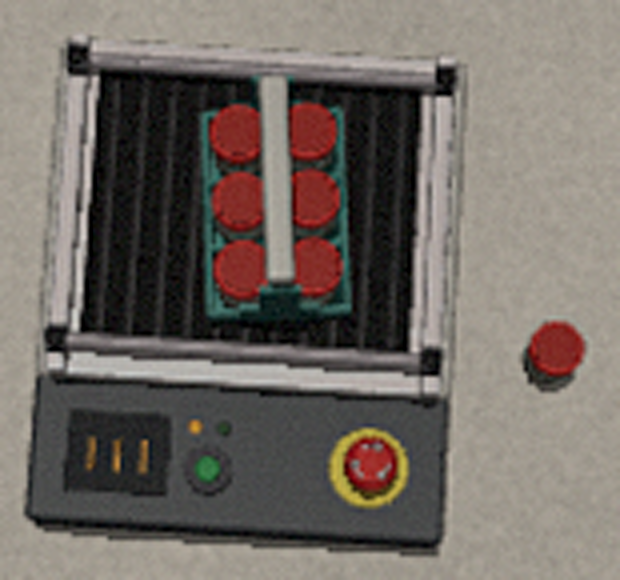

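View pics/sidez.png

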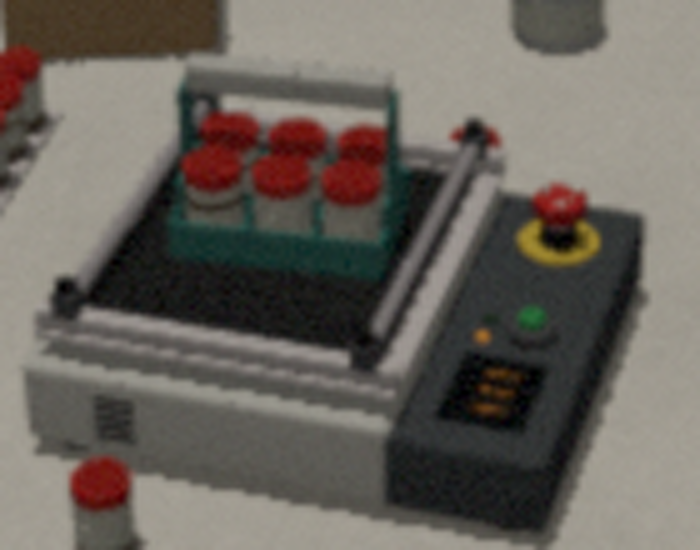

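```bash
cat >> h.py <<'E'
def bp(cal,u,v,z):
    R,t=cal['R'],cal['t']; r=R.T@np.array([(u-cal['cx'])/cal['fx'],(v-cal['cy'])/cal['fy'],1.]); c=-R.T@t
    return c+r*(z-c[2])/r[2]
def cal(n):
    d=np.load('cal.npz'); return {k:d[n[0]+k] for k in('R','t','fx','fy','cx','cy')}
E
python3 - <<'E'
from h import *
T=cal('top');S=cal('side')
tz=lambda x,y,z:bp(T,x/4+210-.375,y/4+120-.375,z)
sz=lambda x,y,z:bp(S,x/5+190-.4,y/5+180-.4,z)
print('stop top',tz(371,461,.118),bp(T,302.7,235.47,.113),'yellow',tz(369,467,.076))
print('stop side',sz(559,198,.117),bp(S,301.9,220.25,.112),'yellow',sz(559,243,.076))
a,b=tz(273,78,.244),tz(281,280,.244);print('bar',a,b,np.linalg.norm(a-b),(a+b)/2,np.degrees(np.arctan2(*(a-b)[1::-1])))
for n,(l,r) in dict(back=((78,57),(445,76)),front=((56,337),(430,360)),edge=((37,378),(446,398)),deckfront=((30,520),(438,548))).items():
    z={'back':.144,'front':.144,'edge':.075,'deckfront':.07}[n]
    p,q=tz(*l,z),tz(*r,z);print(n,p,q,(p+q)/2,np.degrees(np.arctan2(*(p-q)[1::-1]))-90)
c=-T['R'].T@T['t'];print(c,'start',tz(207,467,.095))
E
```

```text
stop top [ 0.48008973 -0.07298855  0.118     ] [ 0.4788153  -0.07421044  0.113     ] yellow [ 0.47985335 -0.07378167  0.076     ]
stop side [ 0.48060761 -0.06898008  0.117     ] [ 0.47874189 -0.06991047  0.112     ] yellow [ 0.47964329 -0.07022886  0.076     ]
bar [ 0.73738445 -0.0021715   0.244     ] [ 0.59322262 -0.0059915   0.244     ] 0.14421243039003664 [ 0.66530353 -0.0040815   0.244     ] 1.5178663470401068
back [0.7848615  0.14310319 0.144     ] [ 0.76738026 -0.13264315  0.144     ] [0.77612088 0.00523002 0.144     ] -3.6274733243254644
front [0.57160598 0.15878825 0.144     ] [ 0.5515611  -0.11633909  0.144     ] [0.56158354 0.02122458 0.144     ] -4.167020711471821
edge [0.55132572 0.17991594 0.075     ] [ 0.53248108 -0.13396289  0.075     ] [0.5419034  0.02297653 0.075     ] -3.435797277816846
deckfront [0.44269189 0.18519272 0.07      ] [ 0.41795862 -0.1255233   0.07      ] [0.43032526 0.02983471 0.07      ] -4.55119836181585
[0.322669   0.0142142  1.63959671] start [0.47926539 0.04939754 0.095     ]
```

```bash
cat >> h.py <<'E'
from scipy.spatial.transform import Rotation as Ro
def rot(o): w,x,y,z=o['tool_rot']; return Ro.from_quat([x,y,z,w]).as_matrix()
def sh(*p):
    o=get_obs(); R=rot(o); x=R[:,0]
    print('shift cm',np.round(R.T@(np.array(p)-o['eef_pos'])*100,2),'yaw',np.degrees(np.arctan2(x[1],x[0])).round(2),'z',R[:,2].round(4),'pos',o['eef_pos'].round(4),'F',o['contact_force'].round(1),'t',o['t'],'g',round(o['gripper_width'],3),'q',o['q'].round(2))
E
python3 -c "
from h import *
sh(.4797,-.0722,.27)"
```

```text
shift cm [ 44.62 -48.47   3.39] yaw 14.54 z [-0. -0. -1.] pos [ 0.1695 -0.6534  0.3039] F [ 0.2 -0.2  0.2] t 1.75 g 1.001 q [ 1.21  0.48  0.02  1.56 -0.01  1.11 -0.08]
```

>>> move_arm:
  gripper: [1, 1, 1, 1, 1]
  xyz:
    - [44.6, -48.5, 3.4]
    - [44.6, -48.5, 3.4]
    - [44.6, -48.5, 3.4]
    - [44.6, -48.5, 3.4]
    - [44.6, -48.5, 3.4]
  twist: [0, 0, 0, 0, 0]

```text
t: 2.17
eef_pos: [0.2679, -0.468, 0.2932]
tool_rot: [0.0, 0.992, 0.126, 0.0]
contact_force: [2.0, 1.2, -0.3]
gripper_width: 1.0
```

```bash
python3 -c "
from h import *
sh(.4797,-.0722,.27)"
```

```text
shift cm [ 30.43 -33.01   2.31] yaw 14.52 z [ 3.e-04 -4.e-04 -1.e+00] pos [ 0.2679 -0.468   0.2932] F [ 2.   1.2 -0.3] t 2.1667 g 1.0 q [ 0.98  0.27 -0.05  1.89  0.02  0.98 -0.4 ]
```

>>> move_arm:
  gripper: [1, 1, 1, 1, 1]
  xyz:
    - [30.4, -33, 2.3]
    - [30.4, -33, 2.3]
    - [30.4, -33, 2.3]
    - [30.4, -33, 2.3]
    - [30.4, -33, 2.3]
  twist: [0, 0, 0, 0, 0]

```text
t: 2.58
eef_pos: [0.366, -0.2845, 0.2828]
tool_rot: [0.0, 0.992, 0.126, 0.0]
contact_force: [1.3, -0.6, -0.1]
gripper_width: 1.001
```

```bash
python3 -c "
from h import *
sh(.4797,-.0722,.27)"
```

```text
shift cm [ 16.33 -17.7    1.28] yaw 14.52 z [ 8.e-04 -7.e-04 -1.e+00] pos [ 0.366  -0.2845  0.2828] F [ 1.3 -0.6 -0.1] t 2.5833 g 1.001 q [ 0.7   0.16 -0.19  2.06  0.04  0.93 -0.83]
```

>>> move_arm:
  gripper: [1, 1, 1, 1, 1]
  xyz:
    - [16.3, -17.7, 1.3]
    - [16.3, -17.7, 1.3]
    - [16.3, -17.7, 1.3]
    - [16.3, -17.7, 1.3]
    - [16.3, -17.7, 1.3]
  twist: [0, 0, 0, 0, 0]

```text
t: 3.0
eef_pos: [0.464, -0.1009, 0.2716]
tool_rot: [0.0, 0.992, 0.126, 0.0]
contact_force: [0.6, -0.7, -0.3]
gripper_width: 1.0
```

```bash
python3 -c "
from h import *
sh(.4797,-.0722,.27)"
```

```text
shift cm [ 2.24 -2.39  0.16] yaw 14.52 z [ 1.1e-03 -4.0e-04 -1.0e+00] pos [ 0.464  -0.1009  0.2716] F [ 0.6 -0.7 -0.3] t 3.0 g 1.0 q [ 0.39  0.21 -0.35  2.04  0.09  0.91 -1.32]
```

>>> move_arm:
  gripper: [1, 1, 1, 1]
  xyz:
    - [2.2, -2.4, 0.2]
    - [2.2, -2.4, 0.2]
    - [2.2, -2.4, 0.2]
    - [2.2, -2.4, 0.2]
  twist: [0, 0, 0, 0]

```text
t: 3.33
eef_pos: [0.4784, -0.0746, 0.2692]
tool_rot: [0.0, 0.992, 0.126, -0.0]
contact_force: [-0.2, -0.4, -0.6]
gripper_width: 0.999
```

```bash
python3 - <<'E'
from h import *
d=snap('wrist','w2'); np.savez('wc.npz',**d)
for q in ['stop_top','spare_jar_right','carrier_grip']:
  print(q,[(np.round(r['centre'],4).tolist(),round(r['p'],2)) for r in spot_point(q,'wrist')[:2]])
for r in cut_out('stop_top','wrist'):
  m=r['pixels']; v,u=np.argwhere(m).mean(0); print(r['p'],u,v,m.sum(),bp(d,u,v,.114),bp(d,u,v,.1195))
sh(.4797,-.0722,.16)
E
```

```text
stop_top [([0.4812, -0.0701, 0.1201], 0.62), ([0.576, -0.2202, 0.0033], 0.19)]
spare_jar_right [([0.5742, -0.2222, 0.002], 0.83)]
carrier_grip []
0.67 281.08178100863245 210.8509768287142 2201 [ 0.48243734 -0.07296144  0.114     ] [ 0.48396108 -0.07257453  0.1195    ]
shift cm [ 0.21 -0.26 10.94] yaw 14.41 z [ 1.e-04 -4.e-04 -1.e+00] pos [ 0.4783 -0.0752  0.2694] F [-0.6 -0.7  0.4] t 3.5833 g 0.998 q [ 0.35  0.23 -0.36  2.02  0.1   0.91 -1.39]
```

View pics/w2.png

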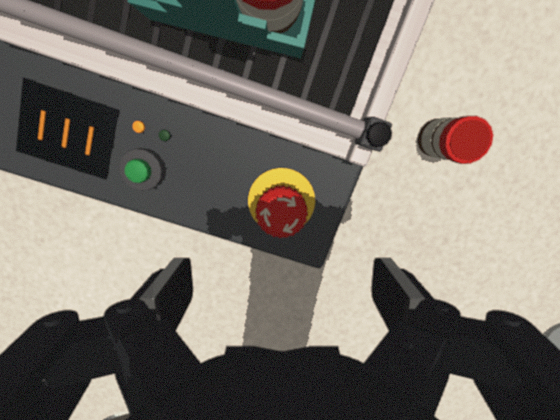

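>>> move_arm:
  gripper: [1, 1, 1, 1, 1]
  xyz:
    - [0.4, -0.2, 3.5]
    - [0.4, -0.2, 7]
    - [0.4, -0.2, 9.5]
    - [0.4, -0.2, 10.9]
    - [0.4, -0.2, 10.9]
  twist: [0, 0, 0, 0, 0]

```text
t: 4.0
eef_pos: [0.4799, -0.0717, 0.1574]
tool_rot: [-0.001, 0.992, 0.126, -0.003]
contact_force: [-0.8, -0.1, 0.0]
gripper_width: 1.001
```

```bash
python3 - <<'E'
from h import *
d=snap('wrist','w3')
sh(.481,-.072,.16)
E
```

```text
shift cm [-0.01  0.04 -0.08] yaw 14.49 z [-3.2e-03  2.0e-04 -1.0e+00] pos [ 0.481  -0.0716  0.1592] F [ 0.8 -0.2  0.6] t 4.05 g 1.001 q [ 0.3   0.4  -0.33  2.1   0.2   0.68 -1.49]
```

View pics/w3.png

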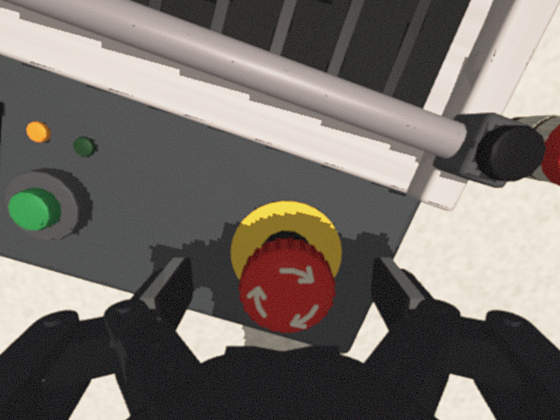

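>>> move_arm:
  gripper: [0, 0, 0, 0, 0]
  xyz:
    - [0, 0, 0]
    - [0, 0, 0]
    - [0, 0, 0]
    - [0, 0, 0]
    - [0, 0, 0]
  twist: [0, 0, 0, 0, 0]
  squeeze: 60

```text
t: 4.47
eef_pos: [0.4831, -0.0725, 0.1615]
tool_rot: [0.001, 0.992, 0.126, 0.001]
contact_force: [1.1, -4.9, 3.1]
gripper_width: 0.445
```

```bash
python3 - <<'E'
from h import *
d=snap('wrist','w4')
sh(.481,-.072,.16)
E
```

```text
shift cm [-0.19 -0.11  0.15] yaw 14.46 z [ 0.0031 -0.0018 -1.    ] pos [ 0.4831 -0.0726  0.1615] F [ 1.3 -4.9  3.3] t 4.5167 g 0.447 q [ 0.3   0.39 -0.33  2.1   0.2   0.68 -1.49]
```

View pics/w4.png

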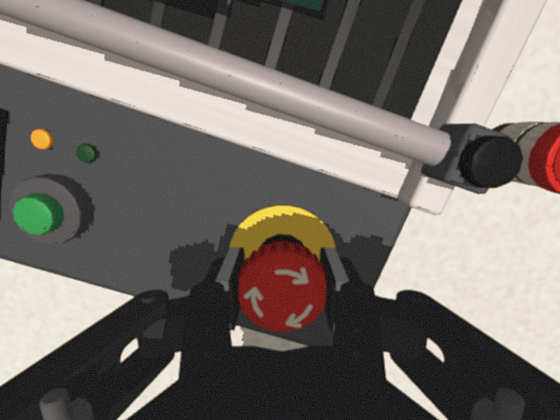

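>>> move_arm:
  gripper: [0, 0, 0, 0, 0]
  xyz:
    - [0, 0, 0.3]
    - [0, 0, 0.6]
    - [0, 0, 0.8]
    - [0, 0, 0.8]
    - [0, 0, 0.8]
  twist: [0, 0, 0, 0, 0]

```text
t: 4.93
eef_pos: [0.4833, -0.0725, 0.1557]
tool_rot: [0.002, 0.992, 0.126, 0.001]
contact_force: [-9.4, -3.7, 34.7]
gripper_width: 0.449
```

```bash
python3 - <<'E'
from h import *
d=snap('wrist','w5')
sh(.481,-.072,.16)
E
```

```text
shift cm [-0.2  -0.1  -0.43] yaw 14.45 z [ 0.0031 -0.003  -1.    ] pos [ 0.4832 -0.0725  0.1557] F [-8.9 -5.7 34.3] t 4.9833 g 0.446 q [ 0.29  0.4  -0.33  2.1   0.21  0.66 -1.5 ]
```

View pics/w5.png

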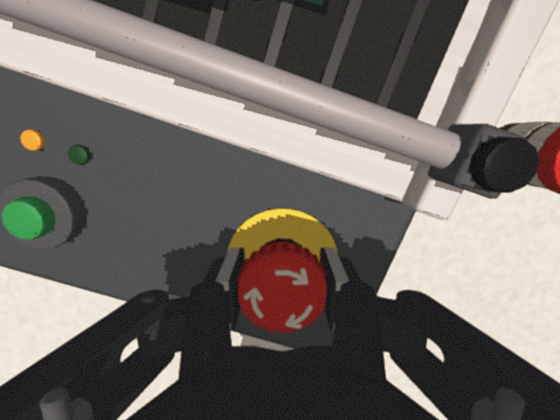

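>>> move_arm:
  gripper: [0, 0, 0, 0, 0]
  xyz:
    - [0, 0, -0.3]
    - [0, 0, -0.35]
    - [0, 0, -0.35]
    - [0, 0, -0.35]
    - [0, 0, -0.4]
  twist: [0, 0.12, 0.24, 0.36, 0.48]

```text
t: 5.4
eef_pos: [0.4832, -0.0735, 0.1582]
tool_rot: [0.001, 0.993, -0.117, 0.002]
contact_force: [-4.4, -10.0, 19.4]
gripper_width: 0.448
```

>>> move_arm:
  gripper: [0, 0, 0, 0, 0]
  xyz:
    - [0, 0, -0.1]
    - [0, 0, -0.3]
    - [0, 0, -0.5]
    - [0, 0, -0.5]
    - [0, 0, -0.5]
  twist: [0.12, 0.22, 0.22, 0.22, 0.22]

```text
t: 5.82
eef_pos: [0.483, -0.074, 0.1624]
tool_rot: [0.001, 0.975, -0.223, 0.002]
contact_force: [-0.2, -10.8, 4.1]
gripper_width: 0.45
```

```bash
python3 - <<'E'
from h import *
d=snap('wrist','w6')
sh(.481,-.072,.16);print(get_obs()['torque'])
E
```

```text
shift cm [-0.27 -0.09  0.23] yaw -25.72 z [ 0.0031 -0.0032 -1.    ] pos [ 0.483  -0.074   0.1623] F [  0.6 -11.1   4.8] t 5.8667 g 0.446 q [ 0.16  0.38 -0.16  2.11  0.1   0.66 -2.09]
[-1.78634488 -0.20449169  0.12340217]
```

View pics/w6.png

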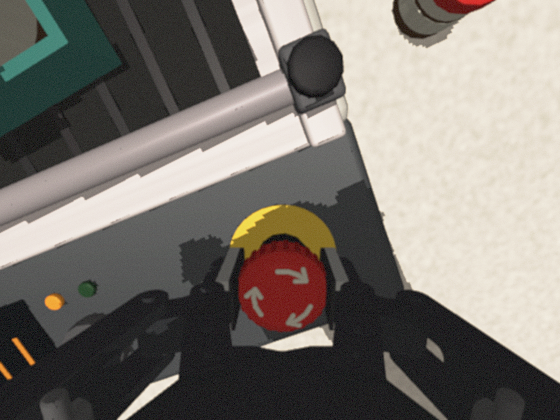

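>>> move_arm:
  gripper: [1, 1, 1, 1, 1]
  xyz:
    - [0, 0, 0]
    - [0, 0, 0]
    - [0, 0, 0]
    - [0, 0, 0]
    - [0, 0, 0]
  twist: [0, 0, 0, 0, 0]

```text
t: 6.28
eef_pos: [0.482, -0.0705, 0.1612]
tool_rot: [-0.0, 0.975, -0.221, -0.0]
contact_force: [-0.8, 0.7, -0.4]
gripper_width: 1.001
```

>>> move_arm:
  gripper: [1, 1, 1, 1, 1]
  xyz:
    - [0, 0, -3]
    - [0, 0, -7]
    - [0, 0, -11]
    - [0, 0, -11]
    - [0, 0, -11]
  twist: [0, 0, 0, -0.12, -0.24]

```text
t: 6.7
eef_pos: [0.4834, -0.0708, 0.2741]
tool_rot: [-0.0, 0.995, -0.1, 0.003]
contact_force: [0.3, 0.6, -1.2]
gripper_width: 1.002
```

```bash
python3 - <<'E'
from h import *
d=snap('wrist','w7'); 
sh(.481,-.072,.16)
for r in cut_out('stop_top','wrist'):
  m=r['pixels']; v,u=np.argwhere(m).mean(0); print(r['p'],u,v,m.sum(),bp(d,u,v,.114))
s=snap('side','s7');a=cv2.resize(s['pixels'][180:290,190:330],None,fx=5,fy=5,interpolation=cv2.INTER_CUBIC)
cv2.imwrite('pics/s7z.png',a[:,:,::-1])
print(spot_point('stop_top','wrist'))
E
```

```text
shift cm [-0.16  0.15 11.26] yaw -11.05 z [ 2.8e-03 -3.0e-04 -1.0e+00] pos [ 0.4825 -0.0708  0.2727] F [-0.2 -0.8  0.4] t 6.75 g 0.999 q [ 0.21  0.22 -0.22  2.02  0.06  0.91 -1.8 ]
0.85 285.4788397527342 216.16500237755588 2103 [ 0.48243795 -0.07338637  0.114     ]
[{'centre': [0.4814, -0.0729, 0.1218], 'p': 0.56}]
```

View pics/w7.png

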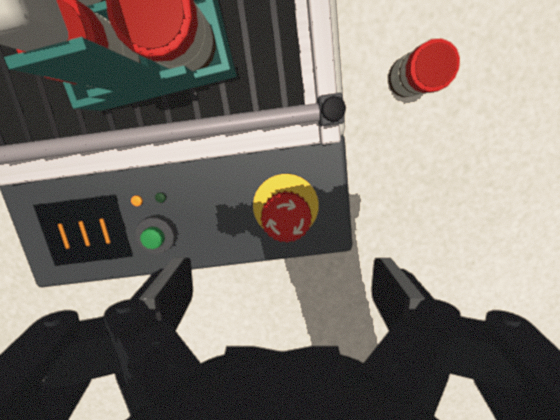

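View pics/s7z.png

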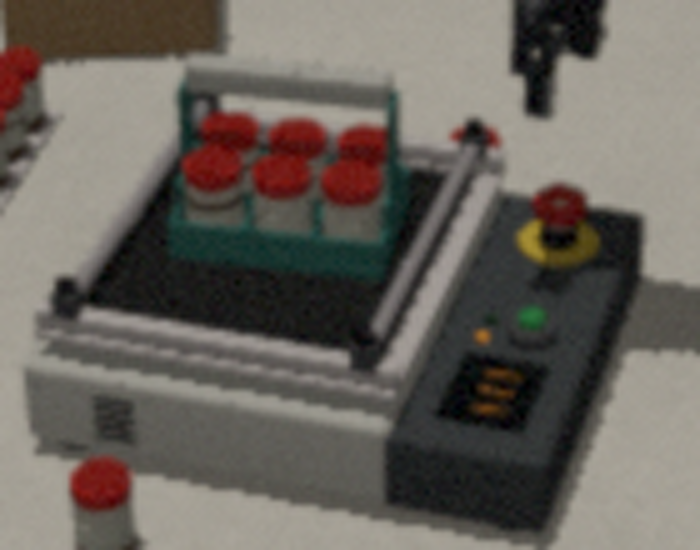

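```bash
python3 - <<'E'
import cv2,numpy as np
o=[]
for n,c,yaw in (('w2',(281,211),14.4),('w7',(286,217),-11.05)):
    i=cv2.imread(f'pics/{n}.png'); 
    for s in (1,-1):
        M=cv2.getRotationMatrix2D(c,s*yaw,6); M[:,2]+=np.array([150,150])-c
        o.append(cv2.warpAffine(i,M,(300,300)))
cv2.imwrite('pics/cmp.png',np.vstack([np.hstack([o[0],o[2]]),np.hstack([o[1],o[3]])]))
E
```

```text
(no output)
```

View pics/cmp.png

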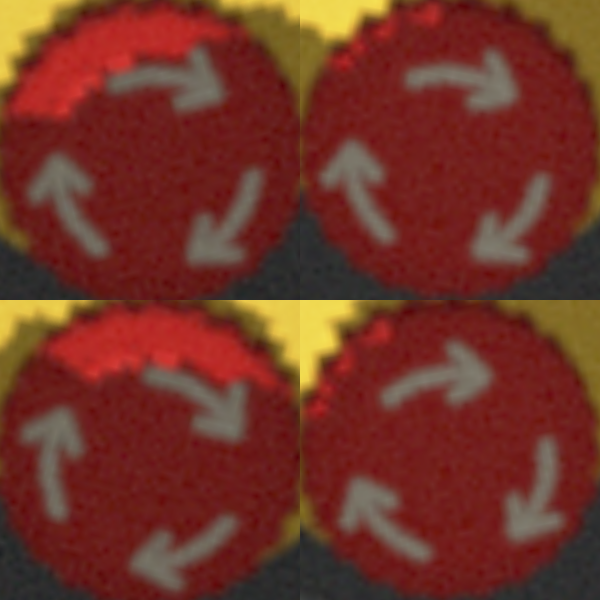

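```bash
python3 - <<'E'
from h import *
sh(.666,-.004,.37)
E
```

```text
shift cm [ 16.62 -10.39  -9.93] yaw -12.02 z [-8.e-04  2.e-04 -1.e+00] pos [ 0.4817 -0.0709  0.2709] F [-0.4 -0.4 -0.3] t 6.9 g 1.0 q [ 0.21  0.22 -0.22  2.02  0.06  0.91 -1.82]
```

>>> move_arm:
  gripper: [1, 1, 1, 1, 1]
  xyz:
    - [0, 0, -4]
    - [0, 0, -8]
    - [3.5, -2, -10]
    - [7, -4.5, -10]
    - [10.5, -6.5, -10]
  twist: [0, -0.08, -0.16, -0.24, -0.24]

```text
t: 7.32
eef_pos: [0.5969, -0.0293, 0.3732]
tool_rot: [0.0, 1.0, 0.017, 0.002]
contact_force: [0.2, 0.4, 0.1]
gripper_width: 1.0
```

```bash
python3 - <<'E'
from h import *
sh(.666,-.004,.37)
E
```

```text
shift cm [ 6.99 -2.29  0.34] yaw 1.92 z [ 3.3e-03 -1.0e-04 -1.0e+00] pos [ 0.5969 -0.0293  0.3732] F [0.2 0.4 0.1] t 7.3167 g 1.0 q [ 0.15  0.31 -0.26  1.65  0.08  1.19 -1.67]
```

>>> move_arm:
  gripper: [1, 1, 1, 1, 1]
  xyz:
    - [3.5, -1.2, 0.2]
    - [6.9, -2.4, 0.2]
    - [6.9, -2.4, 0.2]
    - [6.9, -2.4, 0.2]
    - [6.9, -2.4, 0.2]
  twist: [0, 0, 0, 0, 0]

```text
t: 7.73
eef_pos: [0.663, -0.0036, 0.3679]
tool_rot: [0.0, 1.0, 0.016, -0.001]
contact_force: [-0.2, -0.6, 0.9]
gripper_width: 1.001
```

```bash
python3 - <<'E'
from h import *
d=snap('wrist','w8'); np.savez('wc8.npz',**d)
for q in ['carrier_grip','carrier']:
  print(q,[(np.round(r['centre'],4).tolist(),round(r['p'],2)) for r in spot_point(q,'wrist')[:2]])
for r in cut_out('carrier_grip','wrist')[:1]:
  np.save('m8.npy',r['pixels']);print(r['p'],r['pixels'].sum())
sh(.666,-.004,.284)
E
```

```text
carrier_grip []
carrier [([0.668, -0.0065, 0.1103], 0.9), ([0.6706, -0.0296, 0.1133], 0.46)]
0.59 8648
shift cm [ 0.33 -0.03  8.57] yaw 1.84 z [ 2.e-04 -6.e-04 -1.e+00] pos [ 0.6627 -0.0044  0.3697] F [0.3 0.8 0.5] t 7.9333 g 1.0 q [ 0.09  0.42 -0.25  1.49  0.11  1.24 -1.71]
```

View pics/w8.png

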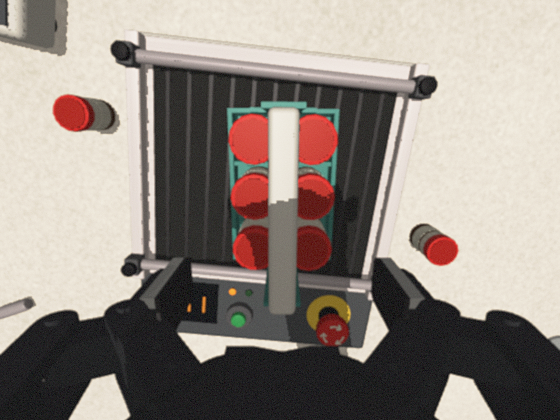

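```bash
python3 - <<'E'
from h import *
d=np.load('wc8.npz')
a,b=bp(d,284,109,.244),bp(d,283,312,.244)
print(a,b,(a+b)/2,np.linalg.norm(a-b),np.degrees(np.arctan2(*(a-b)[1::-1])))
v,u=np.nonzero(np.load('m8.npy'));print(u.min(),u.max(),v.min(),v.max()); print(np.polyfit(*[ (lambda rs:(rs,[u[v==r].mean() for r in rs]))(np.arange(115,300,5))][0],1))
E
```

```text
[ 0.74071303 -0.00239191  0.244     ] [ 0.59837266 -0.00654088  0.244     ] [ 0.66954284 -0.0044664   0.244     ] 0.14240082112118382 1.6695984836002518
227 338 101 313
[-1.33306247e-02  2.84538050e+02]
```

>>> move_arm:
  gripper: [1, 1, 1, 1, 1]
  xyz:
    - [0.4, 0, 3]
    - [0.4, 0, 5.5]
    - [0.4, 0, 7.5]
    - [0.4, 0, 8.5]
    - [0.4, 0, 8.5]
  twist: [0, 0, 0, 0, 0]

```text
t: 8.35
eef_pos: [0.6659, -0.0041, 0.2821]
tool_rot: [0.0, 1.0, 0.016, -0.002]
contact_force: [-0.6, -1.2, -0.2]
gripper_width: 1.002
```

```bash
python3 - <<'E'
from h import *
d=snap('wrist','w9')
sh(.668,-.0045,.284)
E
```

```text
shift cm [ 0.11  0.07 -0.  ] yaw 1.9 z [-1.3e-03 -2.0e-04 -1.0e+00] pos [ 0.6669 -0.0038  0.284 ] F [-0.  -0.9  0.5] t 8.4 g 0.998 q [ 0.09  0.49 -0.25  1.58  0.13  1.08 -1.73]
```

View pics/w9.png

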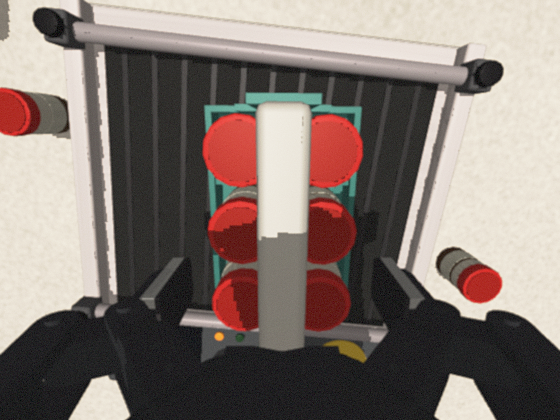

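>>> move_arm:
  gripper: [0, 0, 0, 0, 0]
  xyz:
    - [0.1, 0, 0]
    - [0.1, 0, 0]
    - [0.1, 0, 0]
    - [0.1, 0, 0]
    - [0.1, 0, 0]
  twist: [0, 0, 0, 0, 0]
  squeeze: 90

```text
t: 8.82
eef_pos: [0.6687, -0.0034, 0.285]
tool_rot: [0.0, 1.0, 0.017, 0.001]
contact_force: [-1.3, -0.2, -0.9]
gripper_width: 0.297
```

>>> move_arm:
  gripper: [0, 0, 0]
  xyz:
    - [0, 0, 0]
    - [0, 0, 0]
    - [0, 0, 0]
  twist: [0, 0, 0]

```text
t: 9.07
eef_pos: [0.6687, -0.0038, 0.2849]
tool_rot: [0.0, 1.0, 0.017, 0.001]
contact_force: [-0.4, -1.4, 4.8]
gripper_width: 0.227
```

```bash
python3 - <<'E'
from h import *
d=snap('wrist','w10')
sh(.668,-.0045,.384)
E
```

```text
shift cm [-0.07  0.08 -9.91] yaw 1.91 z [ 1.1e-03 -3.0e-04 -1.0e+00] pos [ 0.6688 -0.0038  0.2849] F [ 0.6 -1.6  5.3] t 9.1167 g 0.22 q [ 0.09  0.5  -0.25  1.58  0.13  1.08 -1.73]
```

View pics/w10.png

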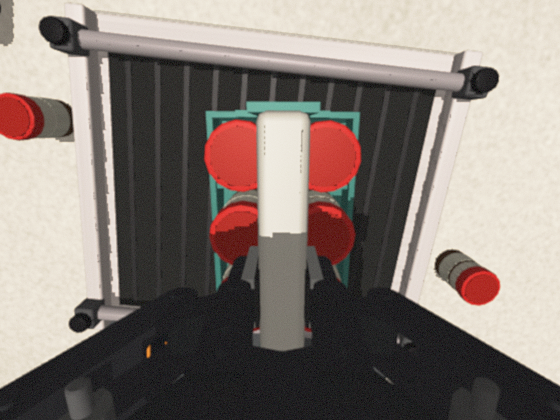

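>>> move_arm:
  gripper: [0, 0, 0, 0, 0]
  xyz:
    - [0, 0, 0]
    - [0, 0, -0.2]
    - [0, 0, -0.6]
    - [0, 0, -1]
    - [0, 0, -1.5]
  twist: [0, 0, 0, 0, 0]

```text
t: 9.53
eef_pos: [0.6676, -0.0032, 0.298]
tool_rot: [-0.0, 1.0, 0.017, -0.002]
contact_force: [1.4, -0.1, -7.9]
gripper_width: 0.218
```

>>> move_arm:
  gripper: [0, 0, 0, 0, 0]
  xyz:
    - [0, 0, -0.5]
    - [0, 0, -1]
    - [0, 0, -1.2]
    - [0, 0, -1.2]
    - [0, 0, -1.2]
  twist: [0, 0, 0, 0, 0]

```text
t: 9.95
eef_pos: [0.6685, -0.0034, 0.3114]
tool_rot: [0.0, 1.0, 0.017, 0.0]
contact_force: [-0.7, -1.3, -7.4]
gripper_width: 0.218
```

```bash
python3 - <<'E'
from h import *
d=snap('side','s11');a=cv2.resize(d['pixels'][150:290,190:330],None,fx=4,fy=4,interpolation=cv2.INTER_CUBIC)
cv2.imwrite('pics/s11z.png',a[:,:,::-1])
sh(.668,-.0045,.384);print(get_obs()['torque'])
E
```

```text
shift cm [-0.04  0.11 -7.29] yaw 1.94 z [-3.e-04 -1.e-04 -1.e+00] pos [ 0.6683 -0.0034  0.3111] F [ 0.2 -0.7 -7. ] t 10.0 g 0.218 q [ 0.09  0.47 -0.25  1.55  0.12  1.13 -1.72]
[-0.00932225 -0.08586442 -0.03214072]
```

View pics/s11z.png

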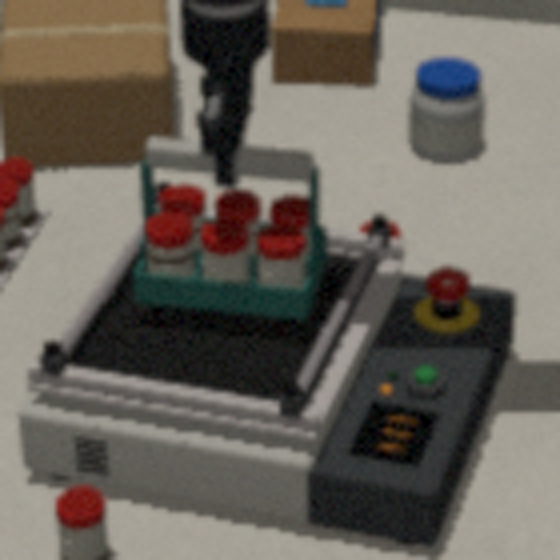

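>>> move_arm:
  gripper: [0, 0, 0, 0, 0]
  xyz:
    - [0, 0, -0.4]
    - [0, 0, -1]
    - [0, 0, -1.8]
    - [0, 0, -2.6]
    - [0, 0, -3.4]
  twist: [0, 0, 0, 0, 0]

```text
t: 10.42
eef_pos: [0.6687, -0.0034, 0.3466]
tool_rot: [-0.0, 1.0, 0.017, 0.0]
contact_force: [-0.3, 0.2, -6.6]
gripper_width: 0.22
```

>>> move_arm:
  gripper: [0, 0, 0, 0, 0]
  xyz:
    - [0, 0, -0.8]
    - [0, 0, -1.6]
    - [0, 0, -2.4]
    - [0, 0, -3.1]
    - [0, 0, -3.6]
  twist: [0, 0, 0, 0, 0]

```text
t: 10.83
eef_pos: [0.6686, -0.0034, 0.3825]
tool_rot: [-0.0, 1.0, 0.017, 0.001]
contact_force: [-0.2, 0.0, -6.9]
gripper_width: 0.219
```

```bash
python3 -c "
from h import *
sh(.668,-.0035,.385)"
```

```text
shift cm [-0.06  0.01 -0.25] yaw 1.93 z [ 0.0011  0.     -1.    ] pos [ 0.6686 -0.0034  0.3825] F [-0.2  0.  -6.9] t 10.8333 g 0.219 q [ 0.09  0.42 -0.25  1.46  0.11  1.27 -1.71]
```

>>> move_arm:
  gripper: [0, 0, 0, 0, 0]
  xyz:
    - [0, 0, -0.2]
    - [0, 0, -0.2]
    - [0, 0, -0.2]
    - [0, 0, -0.2]
    - [0, 0, -0.2]
  twist: [0, 0, 0, 0, 0]

```text
t: 11.25
eef_pos: [0.6682, -0.0034, 0.3826]
tool_rot: [0.0, 1.0, 0.017, -0.001]
contact_force: [-0.2, 0.3, -7.5]
gripper_width: 0.222
```

>>> move_arm:
  gripper: [0, 0, 0, 0, 0]
  xyz:
    - [0, 0, 0]
    - [0, 0, 0]
    - [0, 0, 0]
    - [0, 0, 0]
    - [0, 0, 0]
  twist: [0, 0, 0, 0, 0]

```text
t: 11.67
eef_pos: [0.6684, -0.0034, 0.3832]
tool_rot: [-0.0, 1.0, 0.017, -0.0]
contact_force: [-0.2, 0.6, -7.2]
gripper_width: 0.224
```

```bash
python3 - <<'E'
from h import *
d=snap('side','s12');a=cv2.resize(d['pixels'][130:290,190:330],None,fx=3.7,fy=3.7,interpolation=cv2.INTER_CUBIC)
cv2.imwrite('pics/s12z.png',a[:,:,::-1])
snap('wrist','w12');d=snap('top','t12')
for c in('side','wrist'):
  print(c,[(np.round(r['centre'],4).tolist(),round(r['p'],2)) for q in('carrier','carrier_grip') for r in spot_point(q,c)[:1]])
sh(.668,-.0035,.385);print(get_obs()['torque'])
E
```

```text
side [([0.666, -0.0105, 0.2065], 0.86), ([0.6644, -0.0029, 0.3299], 0.73)]
wrist [([0.6688, -0.0021, 0.2116], 0.6)]
shift cm [-0.05  0.01 -0.17] yaw 1.94 z [ 1.e-04  0.e+00 -1.e+00] pos [ 0.6684 -0.0034  0.3833] F [-0.7  0.1 -7.1] t 12.0167 g 0.223 q [ 0.09  0.42 -0.25  1.46  0.11  1.27 -1.71]
[ 0.0296669  -0.03036608 -0.02800635]
```

View pics/s12z.png

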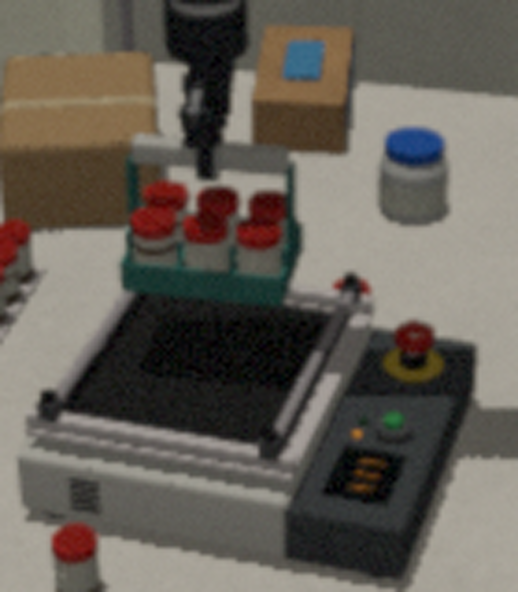

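View pics/w12.png

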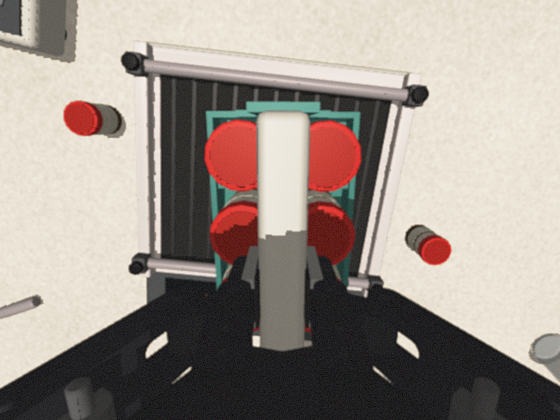

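View pics/t12.png

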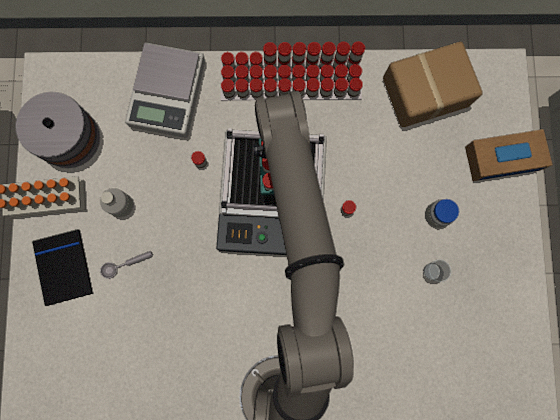

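```bash
python3 -c "
from h import *
hand_in();sh(.668,-.0035,.385)"
```

```text
the job is handed in; nothing more can be done
the job is handed in; nothing more can be done
```

The job is handed in. I cleared the trip, and the arm is holding the full carrier about 10 cm above the platform.

- **Stop button:** I gripped the head and pushed it in 5.8 mm, up to 35 N. I then turned it 0.70 rad clockwise with the grip following it up about 6.7 mm, and let go. The side view afterwards shows the head at its original height. The wrist view shows its arrows back at the rest angle. I did not look from the side while it was in, so I judged the latch from the travel and force.
- **Carrier:** I gripped the middle of the grip bar with 90 N and lifted it straight up by 9.8 cm. The networks put its underside at 207 and 212 mm above the bench, against 107 mm on the mat.
- **Last checks:**
  - All six jars show in the carrier in the side view.
  - The wrist view shows the bar exactly as it was when gripped, so it has not slipped or tilted.
  - The load is steady at about 7 N.
- **Rest of the bench:** I did not touch the green start button, and the spare jars and other things are where they were.

The robot's clock read 12.0 s at my last check before handing in. I could not take a reading after that, because the station closed.

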